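Close the glaze mill jar

ROBOT

A 6-joint arm with a two-finger parallel gripper is mounted at the origin on the work surface. World frame = base frame: x ahead of the robot, y to its left, z up, the work surface at z = 0. Lengths are in m, angles in rad, forces in N, time in s.
With the tool pointing down it reaches from about 0.35 to 0.775 m from the base axis. Payload 7.3 kg.
Tool frame: the origin (TCP) lies at the very end of the fingers, on their centre line; the grasp point (between the pads) lies 19 mm behind it; z points along the fingers, y is the line along which they close (so a half turn about z gives the same grasp; the last joint's range is limited). The gripper opens to 92 mm and grips with 3 to 60 N. Pads are 19 mm wide; open, the fingers measure 130 mm over their backs; the gripper's body (75 mm by 190 mm) begins 47 mm behind the grasp point.
Start: joints at [-1.375, 0.342, 1.524, -0, 1.275, -0.146], TCP at [0.176, -0.495, 0.227] pointing down, gripper open.
Joint ranges: [-2.53, 2.53], [-0.77, 2.02], [0.04, 2.7], [-1, 4.14], [0.28, 2.66], [-3.11, 3.11]. Speed limits (rad/s): [2.57, 2.57, 3.14, 3.14, 3.14, 3.14].

INTERFACE

Orientations are given as [roll, pitch, yaw] about the fixed x, y, z axes, in that order (R = Rz(yaw) Ry(pitch) Rx(roll)).
In Python, from cell import robot gives the robot as it stands. The module is installed in compiled form; this text tells all that it offers.
- The arm moves only by the tool arm_command, never from a script. Its argument "moves" is a list of rows, each a list of 3 entries, a list of its own where there are three numbers: the shift along the tool's x, y, z in m, then the turn, a rotation vector about the tool's x, y, z in rad, then the finger opening in m, from 0 to 0.0918. In form: [[[dx, dy, dz], [ax, ay, az], claw], ...]. A call has exactly 5 rows; each row is the pose to reach, as a shift and turn from the pose commanded when the call began, along the tool's axes at that moment; what a row does not reach only later rows make up. A row lasts 1/10 s, in which the tool goes at most 50 mm and 8.59 degrees, less where a joint would pass 70% of its speed; a pose out of reach is approached as far as the arm can. A call with a gripper value outside its range is refused whole. The fingers move at their own pace and stop on an object; "squeeze" is the grip in N (left out, the last holds). Time passes only in rows, so rows that repeat a pose let the fingers close, or fill a call up. It gives the time, the measured TCP pose, the force, the opening and the grip force at its end, in the units of the state.
- robot.observe(): the state, without advancing time (a new reading comes with each control period).
- robot.read_camera(name): name is "scene" or "top"; returns the picture (420x560x3 uint8, red, green, blue); there is no depth.
- robot.camera_model(name): a dict with "fx", "fy", "cx", "cy" (pixels), "R" (3x3) and "t" (3): a world point X has camera coordinates R X + t. Camera axes: x right, y down, z forward; pixel columns grow to the right and rows downward; lengths in m; the calibration is good to about 2 mm. A picture is of the moment at which its call begins. camera_model takes no time and is no camera call.
- robot.hand_in(): hands the job in; it is judged then, once.
The state is a dict: "time": time; "qpos": joint angles; "qvel": joint speeds; "joint_efforts": joint torques, N m; "tool_pos": TCP position; "tool_rot": TCP orientation; "contact_force": force on the tool from outside, world axes, zero at the start; "torque": the same for the moment, N m; "opening": finger opening in m; "grip_force": force on a finger pad.
Only numpy, scipy, OpenCV 4.12 (cv2) and the standard library are available. Lean on these libraries where they do the work, as an engineer would, in place of code of your own. Each camera call takes 0.05 s, during which the arm holds its last target. There are 200 camera calls.

TASK

Close the glaze mill jar: set the bar-handled lid down into the jar's collar so that its three lugs pass through the gaps, then twist it clockwise (seen from above) until the ramps draw it down tight on the gasket, hand-tight by feel and never forced. Let go with the lid left locked tight, and leave the mug, the bowl and the glaze pot where they are.

Things in the scene. Friction and masses are not known exactly. Their poses are not given: they have to be found in the camera images.
- lid_grip (a point): Centre of the handle bar of the loose grey cast lid (0.3 to 0.5 kg). The bar lies along this frame's x: 104 long, 16 wide, 20 high, on two 13 mm posts 38 mm either side, 18 mm clear above the disc between them. Below it a disc 93 across, 12 thick; its flat underside is 40 mm below this point. z up.
- lid_lug (a point): Middle of the top face of one of the lid's three equal lugs, in the direction of lid_grip's x; the others are at 120 and 240 degrees. 50 mm from the lid's axis, 9.5 mm above its underside. Each lug is 20 wide, 7 thick, reaches to a radius of 58 mm; its top slopes down clockwise at 7.5 degrees.
- mouth (a point): Centre of the top plane of the steel collar on the white porcelain mill jar, 165 mm above the bench, z up. Jar 136 mm across, held fast in a round bolted stand 190 across. Collar 131 mm outside, 121 inside; three equal tabs reach inwards to a radius of 49 mm, leaving three equal gaps. One gap's middle lies along this frame's x, the others 120 and 240 degrees on.
- gap (a point): Middle of the gap along mouth's x, at radius 55 mm, in the collar's top plane. Each gap spans 32 degrees, some 25 mm wide at its inner edge. Lugs over the gaps: the lid drops in, if centred within 2 mm. Lugs that miss ride on the tabs with the lid's underside about level with mouth instead of 16 to 20 mm below it.
- ramp (a point): Start of one ramp, under a tab: just clockwise of gap, 6 mm below the top plane. Each tab's lower face falls 7 mm per radian clockwise. A lug first touches it about 20 (new gasket) to 53 degrees (worn) clockwise of the gap's middle, later if pressed down; then the lid sinks as it turns. A stop ends the travel at about 85 degrees.
- seat (a point): Centre of the top of the black rubber gasket (90 mm outside, 9 thick) if new, 16 mm below mouth; it may be worn up to 4 mm lower, which is not measured. It pushes back 40 N per mm. Tight: the ramps clamp with over 12 N; over 45 N on the gasket or 50 N on the collar chips the porcelain. Friction 0.2 to 0.3: some 0.035 N m on the bar per N of clamping. Aim at 0.7 to 0.9 N m; it then holds itself.
- mug: Cream bisque mug with a handle, 80 mm across and 90 mm high; origin at the centre of its underside. A bystander.
- bowl: Cream bisque bowl, 104 mm across and 50 mm high; origin at the centre of its underside. A bystander.
- bottle: White plastic glaze pot with a black screw cap, 60 mm across and 130 mm high; origin at the centre of its underside. A bystander.
There are look-alikes about, which are no part of the job. What is shaped like the part that bears lid_grip but pink or yellow is not meant.

How it is judged:
By the outcome, as a careful person would: the job done as asked, in the order asked, and still so for the second after the job is handed in, with the robot touching nothing.
It also fails if it takes over 64 s, if anything falls off the work surface, if the arm or the gripper's body presses on something with over 40 N, if the wrist force passes 120 N, or if a joint passes its speed limit or range.

## Working session

There is one attempt and no reset: what is moved stays moved. The work goes in short steps, Python scripts to look and compute and a tool call to move; the robot and the scene stay as the last step left them, time stands still between calls to the robot, and variables do not carry over. Pictures are saved under pics/ and viewed, at most 10 in all, crops included, and the job is handed in when it is done.

Besides the shell and the picture viewer there is one more tool, called after ">>>" as name(argument=value, ...), one argument or row to a line, values as JSON. arm_command: Moves the arm, as the interface text tells. Its arguments: {"type":"object","properties":{"moves":{"type":"array"},"squeeze":{"type":"number"}},"required":["moves"]}

```bash
mkdir -p pics; python3 - <<'E'
from cell import robot
import cv2
for n in("scene","top"):
    im=robot.read_camera(n); cv2.imwrite(f"pics/{n}0.png",im[:,:,::-1]); m=robot.camera_model(n); print(n,m)
print(robot.observe())
E
```

```text
scene {'fx': 442.7766866390485, 'fy': 442.7766866390485, 'cx': 283.9320370012805, 'cy': 205.33479644055765, 'R': array([[ 0.26296959,  0.96475857, -0.009375  ],
       [ 0.57259266, -0.16388073, -0.80329369],
       [-0.77652086,  0.20587376, -0.59550932]]), 't': array([-0.130122  , -0.17318755,  1.47550468])}
top {'fx': 485.25665643524263, 'fy': 485.25665643524263, 'cx': 279.5867811783644, 'cy': 207.6562769576311, 'R': array([[ 0.02434043, -0.99923599, -0.03057753],
       [-0.98748388, -0.01926392, -0.15653912],
       [ 0.15583047,  0.03400505, -0.98719832]]), 't': array([0.00924912, 0.54308078, 1.18839251])}
{'time': 0.1, 'qpos': array([-1.37498489e+00,  3.42639017e-01,  1.52488562e+00,  3.66118072e-07,
        1.27542721e+00, -1.46005016e-01]), 'qvel': array([-0.00075536, -0.00220436, -0.00184895,  0.00087341, -0.00053003,
       -0.0020614 ]), 'joint_efforts': array([ 2.54863247e-03, -4.32007456e+01, -2.44692492e+01,  7.21649034e-02,
        5.26520493e-02, -3.55008660e-05]), 'tool_pos': array([ 0.17592822, -0.49426854,  0.22613427]), 'tool_rot': array([-3.14024797e+00, -1.98091228e-04,  3.41816213e-01]), 'contact_force': array([ 0.89738449, -0.11377298,  0.27821519]), 'torque': array([-0.01405892,  0.0034032 , -0.03430005]), 'grip_force': 0.0, 'opening': 0.09216525682888246}
```

View pics/scene0.png

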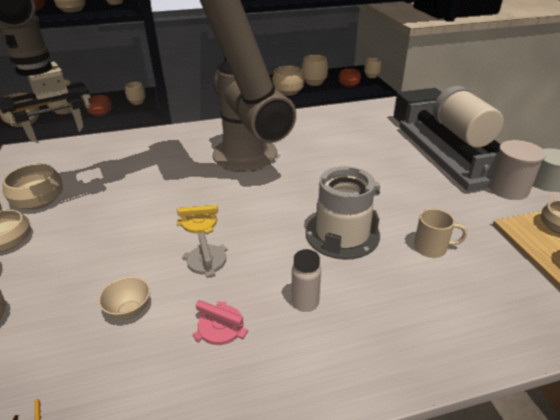

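View pics/top0.png

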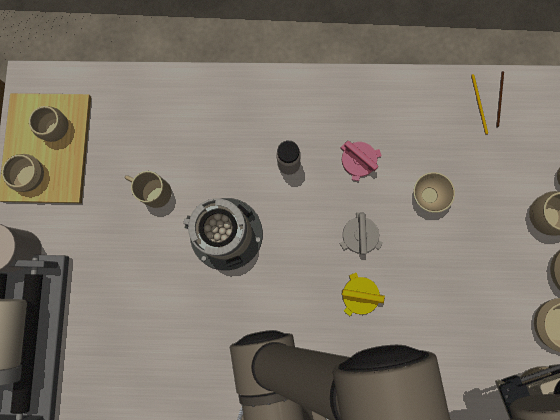

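The lids in the top view are pink (361,160), grey (361,237) and yellow (362,296). The grey one matches the description, since pink and yellow are excluded. The jar collar is at about (222,229). I'll enlarge the grey lid and the jar to confirm.

```bash
python3 - <<'E'
import cv2,numpy as np
t=cv2.imread("pics/top0.png")
f=lambda im,x,y,w,h,s:cv2.resize(im[y:y+h,x:x+w],None,fx=s,fy=s,interpolation=cv2.INTER_CUBIC)
a=f(t,330,200,65,75,8)[:, :]   # 520x600
cv2.imwrite("pics/c1.png",np.hstack([f(t,336,206,50,60,8),np.zeros((480,0,3),np.uint8),cv2.copyMakeBorder(f(t,180,188,90,90,4.4),0,84,0,0,cv2.BORDER_CONSTANT)]))
E
```

```text
(no output)
```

View pics/c1.png

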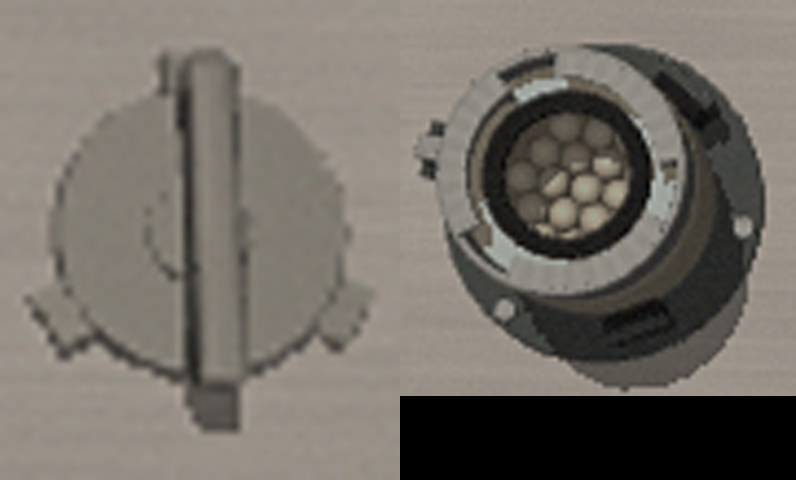

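The crop confirms the grey lid, with its bar running top to bottom and lugs at crop (45,327), (358,322) and upper (165,70). The collar gaps are visible near crop (527,70), (478,245) and (668,170). I'll enlarge the jar further to get its yaw.

```bash
python3 - <<'E'
import cv2,numpy as np
t=cv2.imread("pics/top0.png")
s=cv2.imread("pics/scene0.png")
f=lambda im,x,y,w,h,s:cv2.resize(im[y:y+h,x:x+w],None,fx=s,fy=s,interpolation=cv2.INTER_CUBIC)
g=lambda im:np.clip(255*(im/255.)**0.6,0,255).astype(np.uint8)
a=f(t,184,194,66,64,6.5);b=f(s,312,163,72,64,5.2)
h=max(a.shape[0],b.shape[0])
p=lambda x:cv2.copyMakeBorder(x,0,h-x.shape[0],0,0,cv2.BORDER_CONSTANT)
o=g(np.hstack([p(a),p(b)]));print(o.shape,a.shape);cv2.imwrite("pics/c2.png",o[:, :800])
E
```

```text
(416, 803, 3) (416, 429, 3)
```

View pics/c2.png

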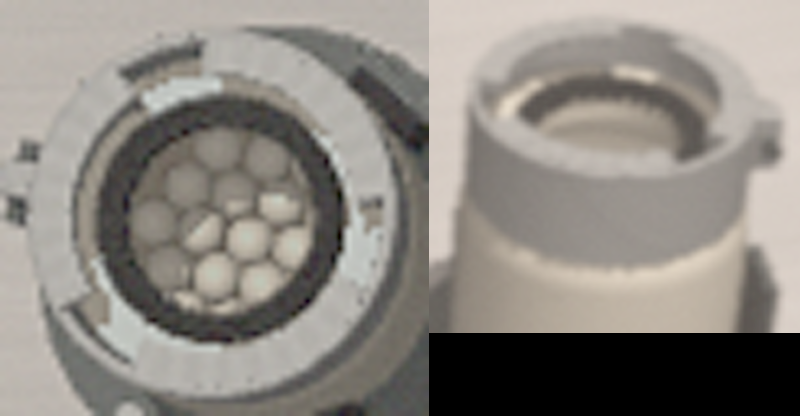

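```bash
cat > h.py <<'E'
from cell import robot
import numpy as np, cv2
from scipy.optimize import least_squares
def proj(n,P):
    m=robot.camera_model(n);C=np.atleast_2d(P)@np.array(m["R"]).T+m["t"]
    return np.c_[m["fx"]*C[:,0]/C[:,2]+m["cx"],m["fy"]*C[:,1]/C[:,2]+m["cy"]]
def pol(r,a,z): a=np.radians(a);return np.c_[r*np.cos(a),r*np.sin(a),z+0*a]
def put(L,p,z0): # p=x,y,yaw
    c,s=np.cos(p[2]),np.sin(p[2]);return L@np.array([[c,s,0],[-s,c,0],[0,0,1]])+[p[0],p[1],z0]
def lugpts(z):  # corners of lugs at r58
    out=[]
    for k in(0,120,240):
        a=np.radians(k);e=np.array([np.cos(a),np.sin(a)]);n=np.array([-e[1],e[0]])
        for s in(1,-1): out.append([*(e*.058+n*s*.010),z+s*.0013])
    return np.array(out)
def col(w,yaw=1):
    return w
E
python3 - <<'E'
from h import *
sc=lambda P,s,x,y:(np.array(P,float)+.5)/s-.5+[x,y]
# lid: upper left lug corner, LL lug corners, LR lug corners, bar ends
px=sc([[160,52],[25,298],[65,357],[372,290],[340,352],[212,48],[219,384]],8,336,206)
L=lugpts(.0095)
# world: image up=+x, image left=+y. lug0 up: left corner = +n side. lug 120 -> image left-down ; 240 -> right-down
idx=[0,2,3,5,4]
M=np.vstack([L[idx],[[.052,0,.05],[-.052,0,.05]]])
f=lambda p:(proj("top",put(M,p,0))-px).ravel()
s=least_squares(f,[.45,-.15,0]);print("lid",s.x,np.degrees(s.x[2]));print(s.fun.reshape(-1,2).round(2))
# jar: free angle circle
o=sc([[28,212],[395,215],[212,27],[212,398]],6.5,184,194)
g=sc([[122,75],[203,45],[65,305],[125,360]],6.5,184,194)
gr=sc([[368,195],[362,285]],6.5,184,194)
C=proj("top",[[.48,.15,.165]])
def fj(p):
    r=[]
    t=np.linspace(0,360,721);c=proj("top",put(pol(.0655,t,0),p,.165))
    r+=[c[:,0].min()-o[0,0],c[:,0].max()-o[1,0],c[:,1].min()-o[2,1],c[:,1].max()-o[3,1]]
    G=put(np.vstack([pol(.0605,np.array([16,-16.]),0),pol(.0605,np.array([136.,104]),0)]),p,.165)
    r+=list((proj("top",G)-g).ravel())
    return np.array(r)
from scipy.optimize import minimize
for y0 in(0,.3,-.3):
    s2=least_squares(fj,[.45,.14,y0],diff_step=1e-4);print("jar",s2.x,np.degrees(s2.x[2]),s2.fun.round(2))
E
```

```text
lid [ 0.48212137 -0.18681684  0.0323405 ] 1.8529742932475533
[[ 0.09  0.13]
 [ 4.36  6.52]
 [-4.83 -7.48]
 [-3.65  7.24]
 [ 4.18 -7.4 ]
 [-0.38  0.65]
 [ 0.2   0.26]]
jar [0.47797127 0.1611599  0.33313476] 19.08721551359924 [-0.62  0.18  0.12  0.19 -0.59 -0.68  0.81 -0.49  9.98  9.53 -9.81 -8.81]
jar [0.47797119 0.16115991 0.33313054] 19.086973707180224 [-0.62  0.18  0.12  0.19 -0.59 -0.68  0.81 -0.49  9.98  9.53 -9.81 -8.81]
jar [0.47797126 0.1611599  0.33313385] 19.087163521791172 [-0.62  0.18  0.12  0.19 -0.59 -0.68  0.81 -0.49  9.98  9.53 -9.81 -8.81]
```

```bash
cat > fit.py <<'E'
from h import *
sc=lambda P,s,x,y:(np.array(P,float)+.5)/s-.5+[x,y]
px=sc([[160,52],[25,298],[65,357],[372,290],[340,352],[212,48],[219,384]],8,336,206)
L=lugpts(.0095)
M=np.vstack([L[[0,2,3,5,4]][[0,2,1,4,3]] if 0 else L[[0,2,3,5,4]],[[.052,0,.05],[-.052,0,.05]]])
M[[1,2]]=M[[2,1]];M[[3,4]]=M[[4,3]]
s=least_squares(lambda p:(proj("top",put(M,p,0))-px).ravel(),[.45,-.15,0]);print("lid",s.x,np.degrees(s.x[2]));print(s.fun.reshape(-1,2).round(2))
o=sc([[28,212],[395,215],[212,27],[212,398]],6.5,184,194)
g=sc([[122,75],[203,45],[125,360],[65,305]],6.5,184,194)
def fj(p):
    c=proj("top",put(pol(.0655,np.linspace(0,360,721),0),p,.165))
    G=put(np.vstack([pol(.0605,np.array([16,-16.]),0),pol(.0605,np.array([136.,104]),0)]),p,.165)
    return np.r_[c[:,0].min()-o[0,0],c[:,0].max()-o[1,0],c[:,1].min()-o[2,1],c[:,1].max()-o[3,1],(proj("top",G)-g[[0,1,2,3]]).ravel()]
s2=least_squares(fj,[.45,.14,.2],diff_step=1e-4);print("jar",s2.x,np.degrees(s2.x[2]),s2.fun.round(2))
im=cv2.imread("pics/top0.png");k=5
im=cv2.resize(im[185:285,180:390],None,fx=3.8,fy=3.8,interpolation=cv2.INTER_CUBIC)
def dr(P,c):
    q=(proj("top",P)-[180,185]+.5)*3.8-.5
    for a in q: cv2.circle(im,tuple(np.int32(a.round())),1,c,-1)
t=np.linspace(0,360,200)
for z,r in((.165,.0655),): dr(put(pol(r,t,0),s2.x,z),(0,255,0))
for a in(0,120,240): 
    for r in (.049,.055,.0605):dr(put(pol(r,a+np.array([-16,16.]),0),s2.x,.165),(0,0,255))
dr(put(pol(.0465,t,.012),s.x,0),(0,255,0));dr(put(lugpts(.0095),s.x,0),(0,0,255))
dr(put(np.array([[a,b,.05] for a in(-.052,.052) for b in(-.008,.008)]),s.x,0),(255,0,0))
cv2.imwrite("pics/ov.png",im)
E
python3 fit.py
```

```text
lid [ 0.48209595 -0.18681141  0.03432702] 1.9667934631970856
[[ 0.05  0.15]
 [ 0.18 -0.06]
 [-0.61 -0.81]
 [ 0.2   0.31]
 [ 0.38 -0.54]
 [-0.42  0.66]
 [ 0.24  0.26]]
jar [0.47796236 0.16113557 0.33449307] 19.165041382704302 [-0.61  0.19  0.13  0.2  -0.61 -0.66  0.78 -0.48  0.79  1.08 -0.55 -0.31]
```

View pics/ov.png

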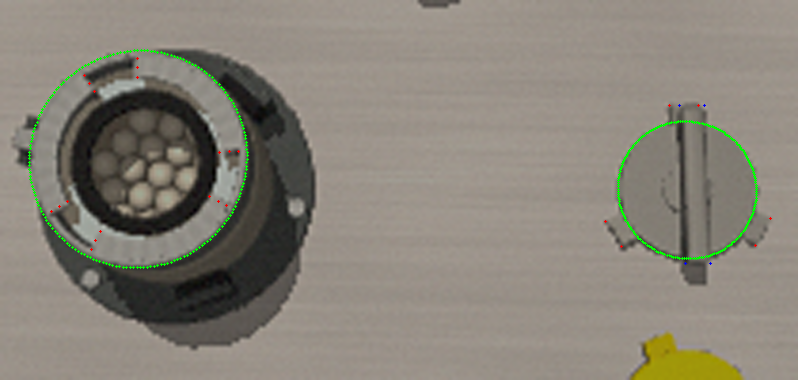

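The overlay fits both parts. The lid is at (0.482,-0.187) with yaw 2°, and the mouth is at (0.478,0.161) with a gap at yaw 19°.

```bash
cat > rel.py <<'E'
import sys
from h import *
from scipy.spatial.transform import Rotation as R
def rel(x,y,z,yawdeg):
    o=robot.observe();A=R.from_euler("xyz",o["tool_rot"]);B=R.from_euler("xyz",[np.pi,0,np.radians(yawdeg)])
    print("shift",A.inv().apply(np.array([x,y,z])-o["tool_pos"]).round(4),"rot",(A.inv()*B).as_rotvec().round(4))
    print("t",o["time"],"pos",o["tool_pos"].round(4),"rpy",np.degrees(o["tool_rot"]).round(2),"q",o["qpos"].round(2),"F",o["contact_force"].round(2),"T",o["torque"].round(3),"open",round(o["opening"],4),o["grip_force"])
rel(*map(float,sys.argv[1:5]))
E
python3 rel.py .482 -.187 .12 2
```

```text
shift [ 0.3913 -0.1868  0.1065] rot [-0.0014  0.      0.3069]
t 0.1 pos [ 0.1759 -0.4943  0.2261] rpy [-1.7992e+02 -1.0000e-02  1.9580e+01] q [-1.37  0.34  1.52  0.    1.28 -0.15] F [ 0.9  -0.11  0.28] T [-0.014  0.003 -0.034] open 0.0922 0.0
```

>>> arm_command(
  moves=[
    [[0.045, -0.021, 0.0], [0, 0, 0.1], 0.06],
    [[0.09, -0.043, 0.0], [0, 0, 0.2], 0.06],
    [[0.135, -0.064, 0.0], [0, 0, 0.307], 0.06],
    [[0.18, -0.086, 0.0], [0, 0, 0.307], 0.06],
    [[0.225, -0.107, 0.0], [0, 0, 0.307], 0.06],
  ],
)

```text
time: 0.6
tool_pos: [0.353, -0.3167, 0.2265]
tool_rot: [-3.141, 0.0, 0.034]
contact_force: [0.5, -0.8, 0.5]
opening: 0.0609
grip_force: 0.0
```

```bash
python3 rel.py .482 -.187 .12 2
```

```text
shift [ 0.1334 -0.1251  0.1065] rot [-0.0003  0.0003 -0.0007]
t 0.6 pos [ 0.353  -0.3167  0.2265] rpy [-1.7998e+02  2.0000e-02  1.9600e+00] q [-0.89  0.25  1.66 -0.    1.24  0.64] F [ 0.49 -0.81  0.55] T [-0.028  0.01  -0.037] open 0.0609 0.0
```

>>> arm_command(
  moves=[
    [[0.034, -0.031, 0.027], [0, 0, 0], 0.06],
    [[0.067, -0.062, 0.054], [0, 0, 0], 0.06],
    [[0.1, -0.093, 0.08], [0, 0, 0], 0.06],
    [[0.133, -0.125, 0.106], [0, 0, 0], 0.06],
    [[0.133, -0.125, 0.106], [0, 0, 0], 0.06],
  ],
)

```text
time: 1.1
tool_pos: [0.4813, -0.1849, 0.1177]
tool_rot: [-3.138, 0.004, 0.039]
contact_force: [0.3, -1.2, 0.9]
opening: 0.0604
grip_force: 0.0
```

```bash
python3 rel.py .482 -.187 .021 2; python3 - <<'E'
from h import *
a=robot.read_camera("scene")[:,:,::-1];b=robot.read_camera("top")[:,:,::-1]
a=cv2.resize(a[175:290,150:265],None,fx=3.4,fy=3.4);b=cv2.resize(b[175:290,305:420],None,fx=3.4,fy=3.4)
cv2.imwrite("pics/p5.png",np.hstack([a,b]))
E
```

```text
shift [0.001  0.0024 0.0967] rot [-0.0033  0.0038  0.0036]
t 1.1 pos [ 0.4813 -0.1849  0.1177] rpy [-179.81    0.22    2.21] q [-0.52  0.44  1.7   0.    1.    1.02] F [ 0.29 -1.18  0.94] T [-0.015 -0.002 -0.004] open 0.0604 0.0
```

View pics/p5.png

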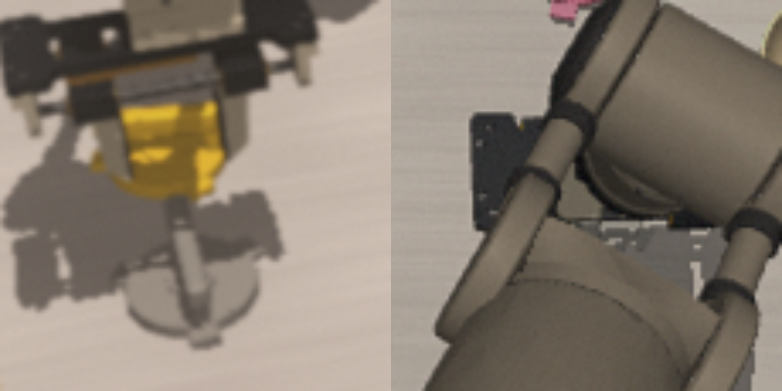

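The fingers straddle the bar. The arm blocks the top camera here, so I'll go by the fit and descend.

>>> arm_command(
  moves=[
    [[0.001, 0.001, 0.03], [0, 0, 0], 0.045],
    [[0.001, 0.001, 0.06], [0, 0, 0], 0.045],
    [[0.001, 0.001, 0.085], [0, 0, 0], 0.045],
    [[0.001, 0.001, 0.095], [0, 0, 0], 0.045],
    [[0.001, 0.001, 0.095], [0, 0, 0], 0.045],
  ],
)

```text
time: 1.7
tool_pos: [0.4808, -0.1907, 0.0254]
tool_rot: [-3.141, 0.001, 0.033]
contact_force: [0.5, 0.1, 0.7]
opening: 0.0449
grip_force: 0.0
```

```bash
python3 rel.py .482 -.187 .021 2
```

```text
shift [ 0.0013 -0.0037  0.0044] rot [-0.0005  0.0014 -0.0016]
t 1.7 pos [ 0.4808 -0.1907  0.0254] rpy [-1.7997e+02  8.0000e-02  1.9100e+00] q [-0.53  0.58  1.78 -0.    0.78  1.01] F [0.54 0.12 0.66] T [0.071 0.003 0.02 ] open 0.0449 0.0
```

>>> arm_command(
  moves=[
    [[0.001, -0.004, 0.004], [0, 0, 0], 0.045],
    [[0.001, -0.004, 0.004], [0, 0, 0], 0.045],
    [[0.001, -0.004, 0.004], [0, 0, 0], 0.045],
    [[0.001, -0.004, 0.004], [0, 0, 0], 0.03],
    [[0.001, -0.004, 0.004], [0, 0, 0], 0.025],
  ],
)

```text
time: 2.2
tool_pos: [0.4828, -0.1859, 0.0222]
tool_rot: [3.141, -0.001, 0.035]
contact_force: [-0.2, -0.0, 0.1]
opening: 0.0335
grip_force: 0.0
```

```bash
python3 rel.py .482 -.187 .021 2
```

```text
shift [-0.0009  0.0011  0.0012] rot [ 0.0005 -0.0007  0.0001]
t 2.2 pos [ 0.4828 -0.1859  0.0222] rpy [ 1.7997e+02 -4.0000e-02  2.0100e+00] q [-0.52  0.59  1.78 -0.    0.77  1.02] F [-0.19 -0.01  0.14] T [-0.007  0.028 -0.071] open 0.0335 0.0
```

>>> arm_command(
  moves=[
    [[0, 0.001, 0.001], [0, 0, 0], 0.02],
    [[0, 0.001, 0.001], [0, 0, 0], 0.014],
    [[0, 0.001, 0.001], [0, 0, 0], 0.01],
    [[0, 0.001, 0.001], [0, 0, 0], 0.005],
    [[0, 0.001, 0.001], [0, 0, 0], 0.005],
  ],
  squeeze=40,
)

```text
time: 2.7
tool_pos: [0.4827, -0.1871, 0.0207]
tool_rot: [3.141, -0.0, 0.035]
contact_force: [-0.4, -3.0, -1.5]
opening: 0.0156
grip_force: 40.0
```

>>> arm_command(
  moves=[
    [[0, 0, 0], [0, 0, 0], 0.005],
    [[0, 0, -0.02], [0, 0, 0], 0.005],
    [[0, 0, -0.06], [0, 0, 0], 0.005],
    [[0, 0, -0.1], [0, 0, 0], 0.005],
    [[0, 0, -0.14], [0, 0, 0], 0.005],
  ],
)

```text
time: 3.2
tool_pos: [0.4818, -0.186, 0.1613]
tool_rot: [-3.14, 0.002, 0.035]
contact_force: [0.8, -0.7, -3.8]
opening: 0.0154
grip_force: 40.0
```

```bash
python3 rel.py .478 .161 .22 139
```

```text
shift [ 0.0082 -0.347  -0.0581] rot [-3.4000e-03 -1.1000e-03 -2.3911e+00]
t 3.2 pos [ 0.4818 -0.186   0.1613] rpy [-1.799e+02  1.200e-01  2.000e+00] q [-0.52  0.39  1.64  0.    1.11  1.02] F [ 0.81 -0.7  -3.76] T [ 0.    -0.052  0.005] open 0.0154 39.998449087142944
```

Gripped. Placing at tool yaw 19° keeps joint 6 within range through the whole twist (at most 2.9), so I'll use that gap.

>>> arm_command(
  moves=[
    [[0.001, -0.02, -0.03], [0, 0, 0], 0.005],
    [[0.002, -0.06, -0.06], [0, 0, 0], 0.005],
    [[0.003, -0.1, -0.08], [0, 0, -0.1], 0.005],
    [[0.004, -0.14, -0.08], [0, 0, -0.2], 0.005],
    [[0.005, -0.18, -0.08], [0, 0, -0.3], 0.005],
  ],
)

```text
time: 3.7
tool_pos: [0.4806, -0.0049, 0.2408]
tool_rot: [-3.141, 0.0, 0.339]
contact_force: [1.1, 1.1, -5.2]
opening: 0.0157
grip_force: 40.0
```

```bash
python3 rel.py .478 .161 .24 19.2
```

```text
shift [ 0.0526 -0.1573  0.0009] rot [-0.0006  0.0002  0.0035]
t 3.7 pos [ 0.4806 -0.0049  0.2408] rpy [-1.7996e+02  1.0000e-02  1.9400e+01] q [-0.17  0.25  1.62  0.    1.28  1.06] F [ 1.06  1.12 -5.23] T [ 0.018 -0.109  0.006] open 0.0157 39.99753713607788
```

>>> arm_command(
  moves=[
    [[0.013, -0.039, 0.0], [0, 0, 0.004], 0.005],
    [[0.026, -0.078, 0.0], [0, 0, 0.004], 0.005],
    [[0.04, -0.118, 0.0], [0, 0, 0.004], 0.005],
    [[0.053, -0.157, 0.0], [0, 0, 0.004], 0.005],
    [[0.053, -0.157, 0.0], [0, 0, 0.004], 0.005],
  ],
)

```text
time: 4.2
tool_pos: [0.4783, 0.1636, 0.2397]
tool_rot: [-3.139, 0.002, 0.336]
contact_force: [0.2, -0.5, -3.7]
opening: 0.0157
grip_force: 40.0
```

>>> arm_command(
  moves=[
    [[0, 0, 0.02], [0, 0, 0], 0.005],
    [[0, 0, 0.04], [0, 0, 0], 0.005],
    [[0, 0, 0.04], [0, 0, 0], 0.005],
    [[0, 0, 0.04], [0, 0, 0], 0.005],
    [[0, 0, 0.04], [0, 0, 0], 0.005],
  ],
)

```text
time: 4.7
tool_pos: [0.4803, 0.1588, 0.2016]
tool_rot: [3.141, -0.001, 0.33]
contact_force: [1.1, -0.8, -5.0]
opening: 0.0158
grip_force: 40.0
```

```bash
python3 rel.py .478 .161 .196 19.2; python3 - <<'E'
from h import *
a=robot.read_camera("scene")[:,:,::-1];b=robot.read_camera("top")[:,:,::-1]
cv2.imwrite("pics/s6.png",a)
a=cv2.resize(a[130:240,285:400],None,fx=4.5,fy=4.5,interpolation=cv2.INTER_CUBIC);b=cv2.resize(b[180:290,170:230],None,fx=4.5,fy=4.5)
cv2.imwrite("pics/p6.png",np.hstack([a,b]))
E
```

```text
shift [-0.0015 -0.0028  0.0056] rot [ 0.0002 -0.0013 -0.0047]
t 4.7 pos [0.4803 0.1588 0.2016] rpy [ 1.7999e+02 -7.0000e-02  1.8930e+01] q [ 0.17  0.33  1.62 -0.    1.19  1.41] F [ 1.09 -0.8  -4.95] T [ 0.016 -0.03  -0.005] open 0.0158 39.99866008758545
```

View pics/p6.png

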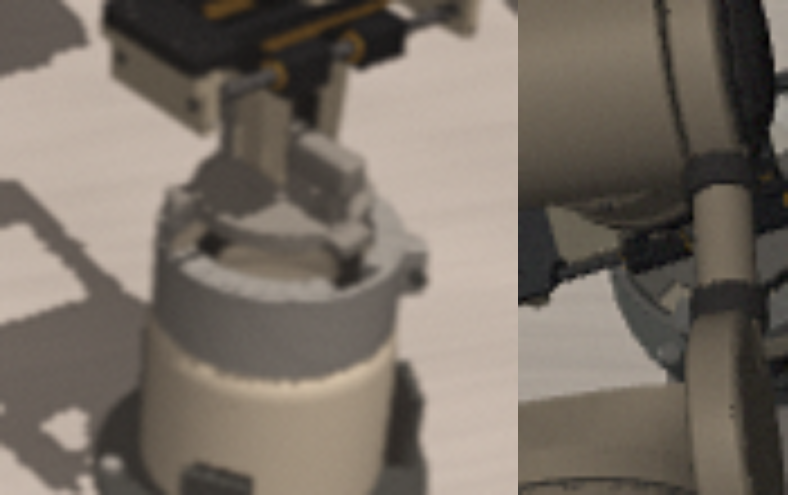

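The lid hovers level, about 16 mm above the collar, with its front lug near the front gap. I'll overlay the model in the scene view to check centring independently.

```bash
python3 - <<'E'
from h import *
s0=cv2.imread("pics/scene0.png");s6=cv2.imread("pics/s6.png")
J=[.478,.161,.3345]; o=robot.observe(); p=[*o["tool_pos"][:2],o["tool_rot"][2]]; z=o["tool_pos"][2]+.019-.04
K=7
def mk(im): return cv2.resize(im[150:206,312:368+0],None,fx=K,fy=K,interpolation=cv2.INTER_CUBIC)
def dr(im,P,c):
    for a in (proj("scene",P)-[312,150]+.5)*K-.5: cv2.circle(im,tuple(np.int32(a.round())),1,c,-1)
a,b=mk(s0),mk(s6);t=np.linspace(0,360,240)
for im in(a,b):
    dr(im,put(pol(.0655,t,0),J,.165),(0,255,0))
    for k in(0,120,240):
        for r in(.049,.055,.0605): dr(im,put(pol(r,k+np.array([-16,16.]),0),J,.165),(0,0,255))
dr(b,put(pol(.0465,t,.012),p,z),(255,255,0));dr(b,put(lugpts(.0095),p,z),(255,0,255))
dr(b,put(np.array([[x,y,.05] for x in(-.052,.052) for y in(-.008,.008)]),p,z),(255,0,0))
print(p,z);cv2.imwrite("pics/ov7.png",np.hstack([a,b]))
E
```

```text
[np.float64(0.4803501369475288), np.float64(0.15885086994828965), np.float64(0.3304397023212695)] 0.1806421850976511
```

View pics/ov7.png

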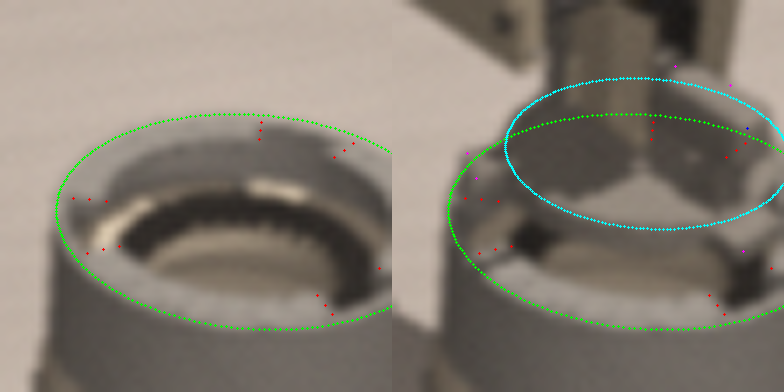

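The collar and lid models both match in the scene view, so I'll apply the small correction and settle.

>>> arm_command(
  moves=[
    [[-0.001, -0.002, 0], [0, 0, -0.004], 0.005],
    [[-0.001, -0.002, 0.006], [0, 0, -0.004], 0.005],
    [[-0.001, -0.002, 0.01], [0, 0, -0.004], 0.005],
    [[-0.001, -0.002, 0.01], [0, 0, -0.004], 0.005],
    [[-0.001, -0.002, 0.01], [0, 0, -0.004], 0.005],
  ],
)

```text
time: 5.3
tool_pos: [0.4781, 0.1605, 0.1905]
tool_rot: [-3.142, 0.001, 0.335]
contact_force: [0.5, -0.8, -3.9]
opening: 0.0159
grip_force: 40.0
```

```bash
python3 rel.py .478 .161 .186 19.2
```

```text
shift [ 0.     -0.0005  0.0045] rot [-0.      0.0006 -0.0003]
t 5.3 pos [0.4781 0.1605 0.1905] rpy [-1.800e+02  3.000e-02  1.918e+01] q [ 0.17  0.34  1.64 -0.    1.17  1.41] F [ 0.49 -0.77 -3.88] T [ 0.024 -0.027 -0.077] open 0.0159 39.99870479106903
```

>>> arm_command(
  moves=[
    [[0, 0, 0.002], [0, 0, 0], 0.005],
    [[0, 0, 0.004], [0, 0, 0], 0.005],
    [[0, 0, 0.006], [0, 0, 0], 0.005],
    [[0, 0, 0.008], [0, 0, 0], 0.005],
    [[0, 0, 0.009], [0, 0, 0], 0.005],
  ],
  squeeze=15,
)

```text
time: 5.8
tool_pos: [0.4781, 0.1605, 0.1814]
tool_rot: [3.142, 0.0, 0.335]
contact_force: [0.4, 0.4, -5.3]
opening: 0.0161
grip_force: 15.0
```

```bash
python3 rel.py .478 .161 .172 19.2
```

```text
shift [ 0.0001 -0.0005  0.0094] rot [ 0.      0.0004 -0.0003]
t 5.8 pos [0.4781 0.1605 0.1814] rpy [1.800e+02 2.000e-02 1.918e+01] q [ 0.17  0.35  1.65 -0.    1.14  1.41] F [ 0.4   0.44 -5.34] T [0.025 0.014 0.007] open 0.0161 14.999260604381561
```

>>> arm_command(
  moves=[
    [[0, 0, 0.002], [0, 0, 0], 0.005],
    [[0, 0, 0.004], [0, 0, 0], 0.005],
    [[0, 0, 0.006], [0, 0, 0], 0.005],
    [[0, 0, 0.008], [0, 0, 0], 0.005],
    [[0, 0, 0.009], [0, 0, 0], 0.005],
  ],
)

```text
time: 6.3
tool_pos: [0.4781, 0.1605, 0.1724]
tool_rot: [3.142, 0.0, 0.335]
contact_force: [0.1, 0.2, -4.8]
opening: 0.0158
grip_force: 15.0
```

>>> arm_command(
  moves=[
    [[0, 0, 0.0003], [0, 0, 0], 0.005],
    [[0, 0, 0.0006], [0, 0, 0], 0.005],
    [[0, 0, 0.0009], [0, 0, 0], 0.005],
    [[0, 0, 0.0012], [0, 0, 0], 0.005],
    [[0, 0, 0.0012], [0, 0, 0], 0.005],
  ],
)

```text
time: 6.8
tool_pos: [0.4782, 0.1605, 0.1715]
tool_rot: [3.141, 0.0, 0.335]
contact_force: [-0.8, -0.0, -4.3]
opening: 0.0157
grip_force: 15.0
```

>>> arm_command(
  moves=[
    [[0, 0, 0.0004], [0, 0, 0], 0.005],
    [[0, 0, 0.0008], [0, 0, 0], 0.005],
    [[0, 0, 0.0012], [0, 0, 0], 0.005],
    [[0, 0, 0.0014], [0, 0, 0], 0.005],
    [[0, 0, 0.0014], [0, 0, 0], 0.005],
  ],
)

```text
time: 7.3
tool_pos: [0.4782, 0.1605, 0.17]
tool_rot: [3.142, 0.0, 0.335]
contact_force: [0.0, 0.5, -3.9]
opening: 0.0164
grip_force: 15.0
```

>>> arm_command(
  moves=[
    [[0, 0, 0.0003], [0, 0, 0], 0.005],
    [[0, 0, 0.0006], [0, 0, 0], 0.005],
    [[0, 0, 0.0008], [0, 0, 0], 0.005],
    [[0, 0, 0.001], [0, 0, 0], 0.005],
    [[0, 0, 0.001], [0, 0, 0], 0.005],
  ],
)

```text
time: 7.8
tool_pos: [0.4782, 0.1605, 0.1691]
tool_rot: [3.142, 0.0, 0.335]
contact_force: [-0.2, -0.3, -3.9]
opening: 0.0159
grip_force: 15.0
```

>>> arm_command(
  moves=[
    [[0, 0, 0.0003], [0, 0, 0], 0.005],
    [[0, 0, 0.0006], [0, 0, 0], 0.005],
    [[0, 0, 0.0008], [0, 0, 0], 0.005],
    [[0, 0, 0.001], [0, 0, 0], 0.005],
    [[0, 0, 0.001], [0, 0, 0], 0.005],
  ],
)

```text
time: 8.3
tool_pos: [0.4782, 0.1605, 0.168]
tool_rot: [3.142, 0.0, 0.335]
contact_force: [0.3, 0.3, -3.5]
opening: 0.016
grip_force: 15.0
```

>>> arm_command(
  moves=[
    [[0, 0, 0.0002], [0, 0, 0], 0.005],
    [[0, 0, 0.0004], [0, 0, 0], 0.005],
    [[0, 0, 0.0006], [0, 0, 0], 0.005],
    [[0, 0, 0.0007], [0, 0, 0], 0.005],
    [[0, 0, 0.0007], [0, 0, 0], 0.005],
  ],
)

```text
time: 8.8
tool_pos: [0.4782, 0.1605, 0.1674]
tool_rot: [3.141, -0.0, 0.335]
contact_force: [-0.4, 0.3, -4.0]
opening: 0.0159
grip_force: 15.0
```

>>> arm_command(
  moves=[
    [[0, 0, 0.0002], [0, 0, 0], 0.005],
    [[0, 0, 0.0004], [0, 0, 0], 0.005],
    [[0, 0, 0.0006], [0, 0, 0], 0.005],
    [[0, 0, 0.0007], [0, 0, 0], 0.005],
    [[0, 0, 0.0007], [0, 0, 0], 0.005],
  ],
)

```text
time: 9.3
tool_pos: [0.4782, 0.1605, 0.1667]
tool_rot: [3.141, 0.0, 0.335]
contact_force: [-0.0, 0.4, -3.6]
opening: 0.0158
grip_force: 15.0
```

>>> arm_command(
  moves=[
    [[0, 0, 0.0002], [0, 0, 0], 0.005],
    [[0, 0, 0.0004], [0, 0, 0], 0.005],
    [[0, 0, 0.0005], [0, 0, 0], 0.005],
    [[0, 0, 0.0005], [0, 0, 0], 0.005],
    [[0, 0, 0.0005], [0, 0, 0], 0.005],
  ],
)

```text
time: 9.8
tool_pos: [0.4782, 0.1605, 0.1662]
tool_rot: [3.141, -0.0, 0.335]
contact_force: [-0.1, 0.4, -4.4]
opening: 0.0159
grip_force: 15.0
```

The lugs are through the gaps with the underside at about mouth −19.5 mm, so the gasket is well worn. I'll open to let it settle freely, then re-grip.

>>> arm_command(
  moves=[
    [[0, 0, 0], [0, 0, 0], 0.02],
    [[0, 0, 0], [0, 0, 0], 0.022],
    [[0, 0, 0], [0, 0, 0], 0.022],
    [[0, 0, 0], [0, 0, 0], 0.022],
    [[0, 0, 0], [0, 0, 0], 0.022],
  ],
)

```text
time: 10.3
tool_pos: [0.4783, 0.1605, 0.1664]
tool_rot: [3.141, -0.0, 0.335]
contact_force: [-0.1, 0.3, 0.0]
opening: 0.0218
grip_force: 0.0
```

>>> arm_command(
  moves=[
    [[0, 0, 0], [0, 0, 0], 0.02],
    [[0, 0, 0], [0, 0, 0], 0.014],
    [[0, 0, 0], [0, 0, 0], 0.008],
    [[0, 0, 0], [0, 0, 0], 0.005],
    [[0, 0, 0], [0, 0, 0], 0.005],
  ],
  squeeze=60,
)

```text
time: 10.8
tool_pos: [0.4782, 0.1605, 0.1662]
tool_rot: [3.141, 0.0, 0.335]
contact_force: [-0.9, -1.3, -0.4]
opening: 0.0156
grip_force: 60.0
```

```bash
python3 rel.py .478 .161 .166 -25
```

```text
shift [-0.0001 -0.0006  0.0002] rot [ 2.000e-04 -1.000e-04  7.712e-01]
t 10.8 pos [0.4782 0.1605 0.1662] rpy [179.99   0.    19.18] q [ 0.17  0.36  1.67 -0.    1.11  1.41] F [-0.94 -1.27 -0.37] T [-0.094  0.022  0.003] open 0.0156 59.999881982803345
```

>>> arm_command(
  moves=[
    [[0, 0, 0], [0, 0, 0.06], 0.005],
    [[0, 0, 0], [0, 0, 0.12], 0.005],
    [[0, 0, 0], [0, 0, 0.18], 0.005],
    [[0, 0, 0], [0, 0, 0.24], 0.005],
    [[0, 0, 0], [0, 0, 0.3], 0.005],
  ],
)

```text
time: 11.3
tool_pos: [0.4782, 0.1605, 0.1662]
tool_rot: [3.141, -0.0, 0.033]
contact_force: [-0.3, -0.2, 0.1]
opening: 0.0159
grip_force: 60.0
```

```bash
python3 rel.py .478 .161 .166 -25
```

```text
shift [-0.0002 -0.0005  0.0002] rot [ 1.000e-04 -0.000e+00  4.688e-01]
t 11.3 pos [0.4782 0.1605 0.1662] rpy [179.99  -0.     1.86] q [ 0.17  0.36  1.67 -0.    1.11  1.71] F [-0.32 -0.18  0.06] T [-0.026  0.04   0.136] open 0.0159 60.00282883644104
```

>>> arm_command(
  moves=[
    [[0, 0, 0], [0, 0, 0.04], 0.005],
    [[0, 0, 0], [0, 0, 0.08], 0.005],
    [[0, 0, 0], [0, 0, 0.12], 0.005],
    [[0, 0, 0], [0, 0, 0.16], 0.005],
    [[0, 0, 0], [0, 0, 0.16], 0.005],
  ],
)

```text
time: 11.8
tool_pos: [0.4782, 0.1606, 0.1662]
tool_rot: [3.142, 0.0, -0.126]
contact_force: [-0.4, 0.9, -0.2]
opening: 0.0158
grip_force: 60.0
```

```bash
python3 rel.py .478 .161 .166 -25
```

```text
shift [-0.0003 -0.0004  0.0002] rot [1.000e-04 0.000e+00 3.108e-01]
t 11.8 pos [0.4782 0.1606 0.1662] rpy [180.     0.    -7.19] q [ 0.17  0.36  1.67 -0.    1.11  1.87] F [-0.41  0.91 -0.18] T [ 0.07   0.064 -0.028] open 0.0158 60.00057935714722
```

>>> arm_command(
  moves=[
    [[0, 0, 0], [0, 0, 0.03], 0.005],
    [[0, 0, 0], [0, 0, 0.06], 0.005],
    [[0, 0, 0], [0, 0, 0.09], 0.005],
    [[0, 0, 0], [0, 0, 0.12], 0.005],
    [[0, 0, 0], [0, 0, 0.12], 0.005],
  ],
)

```text
time: 12.3
tool_pos: [0.4782, 0.1605, 0.1662]
tool_rot: [3.142, -0.0, -0.246]
contact_force: [0.2, 0.1, -0.7]
opening: 0.0156
grip_force: 60.0
```

```bash
python3 rel.py .478 .161 .166 -25
```

```text
shift [-0.0003 -0.0004  0.0002] rot [ 0.     -0.      0.1905]
t 12.3 pos [0.4782 0.1605 0.1662] rpy [180.    -0.   -14.08] q [ 0.17  0.36  1.67 -0.    1.11  1.99] F [ 0.17  0.06 -0.72] T [0.056 0.032 0.017] open 0.0156 60.00031113624573
```

>>> arm_command(
  moves=[
    [[0, 0, 0], [0, 0, 0.02], 0.005],
    [[0, 0, 0], [0, 0, 0.04], 0.005],
    [[0, 0, 0], [0, 0, 0.06], 0.005],
    [[0, 0, 0], [0, 0, 0.08], 0.005],
    [[0, 0, 0], [0, 0, 0.08], 0.005],
  ],
)

```text
time: 12.8
tool_pos: [0.4782, 0.1605, 0.1662]
tool_rot: [3.142, -0.0, -0.326]
contact_force: [0.2, -0.2, -0.1]
opening: 0.0157
grip_force: 60.0
```

```bash
python3 rel.py .478 .161 .166 -25
```

```text
shift [-0.0004 -0.0004  0.0002] rot [ 0.000e+00 -1.000e-04  1.103e-01]
t 12.8 pos [0.4782 0.1605 0.1662] rpy [ 1.800e+02 -1.000e-02 -1.868e+01] q [ 0.17  0.36  1.67 -0.    1.11  2.07] F [ 0.22 -0.23 -0.05] T [ 0.015  0.027 -0.018] open 0.0157 60.000255703926086
```

37.9° turned so far, still no load on the ramps.

>>> arm_command(
  moves=[
    [[0, 0, 0], [0, 0, 0.02], 0.005],
    [[0, 0, 0], [0, 0, 0.04], 0.005],
    [[0, 0, 0], [0, 0, 0.06], 0.005],
    [[0, 0, 0], [0, 0, 0.07], 0.005],
    [[0, 0, 0], [0, 0, 0.07], 0.005],
  ],
)

```text
time: 13.3
tool_pos: [0.4782, 0.1605, 0.1662]
tool_rot: [3.142, 0.0, -0.396]
contact_force: [-0.2, -0.6, 1.0]
opening: 0.0159
grip_force: 60.0
```

```bash
python3 rel.py .478 .161 .166 -25
```

```text
shift [-0.0004 -0.0004  0.0002] rot [0.0001 0.     0.0407]
t 13.3 pos [0.4782 0.1605 0.1662] rpy [180.     0.   -22.67] q [ 0.17  0.36  1.67 -0.    1.11  2.14] F [-0.19 -0.64  1.01] T [0.049 0.007 0.024] open 0.0159 60.00153422355652
```

>>> arm_command(
  moves=[
    [[0, 0, 0], [0, 0, 0.015], 0.005],
    [[0, 0, 0], [0, 0, 0.03], 0.005],
    [[0, 0, 0], [0, 0, 0.045], 0.005],
    [[0, 0, 0], [0, 0, 0.05], 0.005],
    [[0, 0, 0], [0, 0, 0.05], 0.005],
  ],
)

```text
time: 13.8
tool_pos: [0.4782, 0.1605, 0.1662]
tool_rot: [3.142, -0.0, -0.445]
contact_force: [-0.2, -0.6, 0.5]
opening: 0.0155
grip_force: 60.0
```

```bash
python3 rel.py .478 .161 .166 -25
```

```text
shift [-0.0004 -0.0003  0.0002] rot [ 0.0001 -0.     -0.009 ]
t 13.8 pos [0.4782 0.1605 0.1662] rpy [180.    -0.   -25.52] q [ 0.17  0.36  1.67 -0.    1.11  2.19] F [-0.17 -0.64  0.47] T [0.035 0.033 0.033] open 0.0155 60.001636147499084
```

>>> arm_command(
  moves=[
    [[0, 0, 0], [0, 0, 0.01], 0.005],
    [[0, 0, 0], [0, 0, 0.02], 0.005],
    [[0, 0, 0], [0, 0, 0.03], 0.005],
    [[0, 0, 0], [0, 0, 0.04], 0.005],
    [[0, 0, 0], [0, 0, 0.04], 0.005],
  ],
)

```text
time: 14.3
tool_pos: [0.4782, 0.1606, 0.1662]
tool_rot: [3.142, -0.0, -0.486]
contact_force: [-0.6, -0.6, 0.3]
opening: 0.0155
grip_force: 60.0
```

```bash
python3 rel.py .478 .161 .166 -25
```

```text
shift [-0.0004 -0.0003  0.0002] rot [ 0.     -0.     -0.0493]
t 14.3 pos [0.4782 0.1606 0.1662] rpy [180.    -0.   -27.83] q [ 0.17  0.36  1.67 -0.    1.11  2.23] F [-0.61 -0.61  0.27] T [0.055 0.016 0.039] open 0.0155 60.00168442726135
```

>>> arm_command(
  moves=[
    [[0, 0, 0], [0, 0, 0.01], 0.005],
    [[0, 0, 0], [0, 0, 0.02], 0.005],
    [[0, 0, 0], [0, 0, 0.03], 0.005],
    [[0, 0, 0], [0, 0, 0.04], 0.005],
    [[0, 0, 0], [0, 0, 0.04], 0.005],
  ],
)

```text
time: 14.8
tool_pos: [0.4782, 0.1605, 0.1662]
tool_rot: [3.142, -0.0, -0.526]
contact_force: [-1.2, -0.1, -0.7]
opening: 0.0154
grip_force: 60.0
```

```bash
python3 rel.py .478 .161 .166 -25
```

```text
shift [-0.0004 -0.0003  0.0002] rot [ 0.     -0.0001 -0.0894]
t 14.8 pos [0.4782 0.1605 0.1662] rpy [180.    -0.   -30.12] q [ 0.17  0.36  1.67 -0.    1.11  2.27] F [-1.2  -0.11 -0.68] T [0.075 0.012 0.081] open 0.0154 60.00168442726135
```

>>> arm_command(
  moves=[
    [[0, 0, 0], [0, 0, 0.01], 0.005],
    [[0, 0, 0], [0, 0, 0.02], 0.005],
    [[0, 0, 0], [0, 0, 0.03], 0.005],
    [[0, 0, 0], [0, 0, 0.03], 0.005],
    [[0, 0, 0], [0, 0, 0.03], 0.005],
  ],
)

```text
time: 15.3
tool_pos: [0.4782, 0.1605, 0.1661]
tool_rot: [3.141, -0.0, -0.555]
contact_force: [1.2, -0.6, -0.5]
opening: 0.0153
grip_force: 60.0
```

```bash
python3 rel.py .478 .161 .166 -25
```

```text
shift [-0.0005 -0.0003  0.0001] rot [ 1.000e-04 -1.000e-04 -1.189e-01]
t 15.3 pos [0.4782 0.1605 0.1661] rpy [179.99  -0.   -31.81] q [ 0.17  0.36  1.67 -0.    1.11  2.3 ] F [ 1.18 -0.55 -0.5 ] T [ 0.009 -0.022  0.059] open 0.0153 60.00348687171936
```

>>> arm_command(
  moves=[
    [[0, 0, 0], [0, 0, 0.01], 0.005],
    [[0, 0, 0], [0, 0, 0.02], 0.005],
    [[0, 0, 0], [0, 0, 0.03], 0.005],
    [[0, 0, 0], [0, 0, 0.03], 0.005],
    [[0, 0, 0], [0, 0, 0.03], 0.005],
  ],
)

```text
time: 15.8
tool_pos: [0.4782, 0.1605, 0.1661]
tool_rot: [3.141, -0.0, -0.585]
contact_force: [-0.3, -1.2, -3.7]
opening: 0.0155
grip_force: 60.0
```

```bash
python3 rel.py .478 .161 .166 -25
```

```text
shift [-0.0005 -0.0003  0.0001] rot [ 0.0003  0.     -0.1488]
t 15.8 pos [0.4782 0.1605 0.1661] rpy [179.98  -0.   -33.52] q [ 0.17  0.36  1.67 -0.    1.11  2.33] F [-0.26 -1.16 -3.73] T [-0.056 -0.171  0.302] open 0.0155 60.047839879989624
```

Ramp contact at about 52.7°, with torque rising to 0.30 N·m. From here I'll take small steps and follow the lid down.

>>> arm_command(
  moves=[
    [[0, 0, 0.0001], [0, 0, 0.005], 0.005],
    [[0, 0, 0.0002], [0, 0, 0.01], 0.005],
    [[0, 0, 0.0003], [0, 0, 0.02], 0.005],
    [[0, 0, 0.0003], [0, 0, 0.02], 0.005],
    [[0, 0, 0.0003], [0, 0, 0.02], 0.005],
  ],
)

```text
time: 16.3
tool_pos: [0.4782, 0.1605, 0.1659]
tool_rot: [3.141, -0.0, -0.605]
contact_force: [0.8, -1.6, -1.0]
opening: 0.0155
grip_force: 60.1
```

```bash
python3 rel.py .478 .161 .166 -25
```

```text
shift [-0.0005 -0.0003 -0.0001] rot [ 2.000e-04 -1.000e-04 -1.688e-01]
t 16.3 pos [0.4782 0.1605 0.1659] rpy [179.99  -0.   -34.67] q [ 0.17  0.36  1.67 -0.    1.11  2.35] F [ 0.77 -1.57 -1.02] T [-0.086 -0.095  0.342] open 0.0155 60.09544551372528
```

>>> arm_command(
  moves=[
    [[0, 0, 0.0001], [0, 0, 0.005], 0.005],
    [[0, 0, 0.0001], [0, 0, 0.01], 0.005],
    [[0, 0, 0.0002], [0, 0, 0.02], 0.005],
    [[0, 0, 0.0002], [0, 0, 0.02], 0.005],
    [[0, 0, 0.0002], [0, 0, 0.02], 0.005],
  ],
)

```text
time: 16.8
tool_pos: [0.4783, 0.1605, 0.1658]
tool_rot: [-3.142, -0.0, -0.625]
contact_force: [0.2, -1.3, -0.1]
opening: 0.0154
grip_force: 60.2
```

```bash
python3 rel.py .478 .161 .166 -25
```

```text
shift [-0.0005 -0.0002 -0.0002] rot [-0.     -0.0002 -0.1888]
t 16.8 pos [0.4783 0.1605 0.1658] rpy [-1.800e+02 -1.000e-02 -3.582e+01] q [ 0.17  0.36  1.67 -0.    1.1   2.37] F [ 0.18 -1.33 -0.12] T [-0.118  0.002  0.468] open 0.0154 60.151416063308716
```

>>> arm_command(
  moves=[
    [[0, 0, 0.0001], [0, 0, 0.005], 0.005],
    [[0, 0, 0.0001], [0, 0, 0.01], 0.005],
    [[0, 0, 0.0002], [0, 0, 0.02], 0.005],
    [[0, 0, 0.0002], [0, 0, 0.02], 0.005],
    [[0, 0, 0.0002], [0, 0, 0.02], 0.005],
  ],
)

```text
time: 17.3
tool_pos: [0.4784, 0.1605, 0.1657]
tool_rot: [-3.141, -0.0, -0.645]
contact_force: [0.3, -1.5, 2.9]
opening: 0.0154
grip_force: 60.2
```

```bash
python3 rel.py .478 .161 .166 -25
```

```text
shift [-0.0006 -0.0001 -0.0003] rot [-2.000e-04 -4.000e-04 -2.088e-01]
t 17.3 pos [0.4784 0.1605 0.1657] rpy [-1.7998e+02 -2.0000e-02 -3.6970e+01] q [ 0.17  0.36  1.67 -0.    1.1   2.39] F [ 0.32 -1.45  2.95] T [-0.184 -0.009  0.507] open 0.0154 60.192822217941284
```

>>> arm_command(
  moves=[
    [[0, 0, 0], [0, 0, 0.005], 0.005],
    [[0, 0, 0], [0, 0, 0.01], 0.005],
    [[0, 0, 0.0001], [0, 0, 0.02], 0.005],
    [[0, 0, 0.0001], [0, 0, 0.02], 0.005],
    [[0, 0, 0.0001], [0, 0, 0.02], 0.005],
  ],
)

```text
time: 17.8
tool_pos: [0.4784, 0.1605, 0.1656]
tool_rot: [-3.141, -0.0, -0.665]
contact_force: [-0.4, -0.7, 5.1]
opening: 0.0157
grip_force: 60.3
```

```bash
python3 rel.py .478 .161 .166 -25
```

```text
shift [-0.0006 -0.0001 -0.0004] rot [-2.000e-04 -5.000e-04 -2.288e-01]
t 17.8 pos [0.4784 0.1605 0.1656] rpy [-1.7998e+02 -2.0000e-02 -3.8110e+01] q [ 0.17  0.36  1.67 -0.    1.1   2.41] F [-0.43 -0.72  5.1 ] T [-0.16  -0.087  0.624] open 0.0157 60.26759684085846
```

>>> arm_command(
  moves=[
    [[0, 0, 0], [0, 0, 0.005], 0.005],
    [[0, 0, 0], [0, 0, 0.01], 0.005],
    [[0, 0, 0], [0, 0, 0.02], 0.005],
    [[0, 0, 0], [0, 0, 0.02], 0.005],
    [[0, 0, 0], [0, 0, 0.02], 0.005],
  ],
)

```text
time: 18.3
tool_pos: [0.4784, 0.1606, 0.1655]
tool_rot: [-3.141, -0.0, -0.685]
contact_force: [1.0, -1.3, 3.8]
opening: 0.0156
grip_force: 60.4
```

```bash
python3 rel.py .478 .161 .166 -25
```

```text
shift [-0.0006 -0.0001 -0.0005] rot [-2.000e-04 -3.000e-04 -2.488e-01]
t 18.3 pos [0.4784 0.1606 0.1655] rpy [-1.7999e+02 -2.0000e-02 -3.9260e+01] q [ 0.17  0.36  1.67 -0.    1.1   2.43] F [ 1.04 -1.3   3.79] T [-0.164 -0.222  0.718] open 0.0156 60.37174344062805
```

>>> arm_command(
  moves=[
    [[0, 0, 0], [0, 0, 0.005], 0.005],
    [[0, 0, 0], [0, 0, 0.01], 0.005],
    [[0, 0, 0], [0, 0, 0.012], 0.005],
    [[0, 0, 0], [0, 0, 0.012], 0.005],
    [[0, 0, 0], [0, 0, 0.012], 0.005],
  ],
)

```text
time: 18.8
tool_pos: [0.4784, 0.1606, 0.1654]
tool_rot: [-3.141, -0.0, -0.697]
contact_force: [1.8, -1.3, 3.1]
opening: 0.0153
grip_force: 60.6
```

```bash
python3 rel.py .478 .161 .166 -25
```

```text
shift [-0.0006 -0.0001 -0.0006] rot [-2.000e-04 -3.000e-04 -2.608e-01]
t 18.8 pos [0.4784 0.1606 0.1654] rpy [-1.7999e+02 -1.0000e-02 -3.9940e+01] q [ 0.17  0.36  1.67 -0.    1.1   2.44] F [ 1.79 -1.34  3.14] T [-0.092 -0.311  0.898] open 0.0153 60.602924823760986
```

Torque is about 0.8–0.9 N·m, so it's hand-tight. I'll let go and back off straight up.

>>> arm_command(
  moves=[
    [[0, 0, 0], [0, 0, 0], 0.03],
    [[0, 0, 0], [0, 0, 0], 0.045],
    [[0, 0, 0], [0, 0, 0], 0.045],
    [[0, 0, 0], [0, 0, 0], 0.045],
    [[0, 0, 0], [0, 0, 0], 0.045],
  ],
)

```text
time: 19.3
tool_pos: [0.478, 0.1605, 0.1652]
tool_rot: [3.141, 0.0, -0.697]
contact_force: [0.4, -0.4, -1.0]
opening: 0.0441
grip_force: 0.0
```

>>> arm_command(
  moves=[
    [[0, 0, -0.01], [0, 0, 0], 0.045],
    [[0, 0, -0.03], [0, 0, 0], 0.045],
    [[0, 0, -0.06], [0, 0, 0], 0.045],
    [[0, 0, -0.09], [0, 0, 0], 0.045],
    [[0, 0, -0.12], [0, 0, 0], 0.045],
  ],
)

```text
time: 19.8
tool_pos: [0.4781, 0.1605, 0.2874]
tool_rot: [-3.141, -0.0, -0.697]
contact_force: [0.8, -0.7, -0.8]
opening: 0.0449
grip_force: 0.0
```

>>> arm_command(
  moves=[
    [[-0.02, 0.02, 0], [0, 0, 0], 0.045],
    [[-0.04, 0.06, 0], [0, 0, 0], 0.045],
    [[-0.07, 0.1, 0], [0, 0, 0], 0.045],
    [[-0.1, 0.13, 0], [0, 0, 0], 0.045],
    [[-0.1, 0.13, 0], [0, 0, 0], 0.045],
  ],
)

```text
time: 20.3
tool_pos: [0.3139, 0.1247, 0.2862]
tool_rot: [-3.142, 0.0, -0.697]
contact_force: [-0.2, -0.2, 0.3]
opening: 0.0449
grip_force: 0.0
```

```bash
python3 - <<'E'
from h import *
o=robot.observe();print(o["time"],o["tool_pos"],o["contact_force"])
a=robot.read_camera("scene")[:,:,::-1];b=robot.read_camera("top")[:,:,::-1]
a=cv2.resize(a[130:310,270:470],None,fx=2,fy=2);b=cv2.resize(b[170:290,170:290],None,fx=3,fy=3)
cv2.imwrite("pics/p8.png",np.hstack([a,b]))
E
```

```text
20.3 [0.31385465 0.12473342 0.28619013] [-0.19056991 -0.20245288  0.31579206]
```

View pics/p8.png

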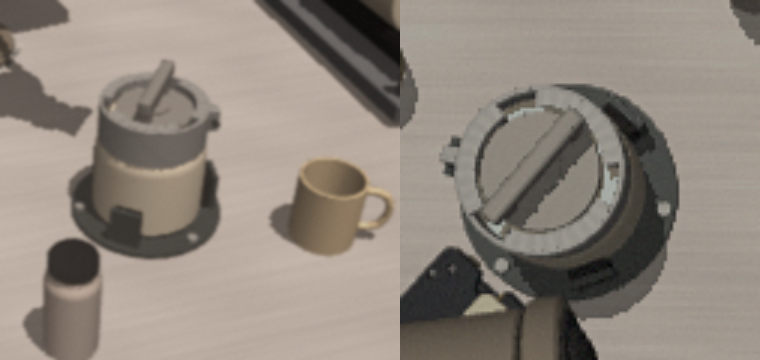

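The lid sits down in the collar. Its bar runs from (490,215) to (575,115), which is yaw ≈ -40°, exactly where I released it, and the mug and pot are undisturbed.

```bash
python3 -c "
from cell import robot
print(robot.hand_in())"
```

```text
the job is handed in; nothing more can be done
None
```

The lid is seated in the collar and twisted clockwise about 59°, to roughly 0.8–0.9 N·m (last reading 0.90), then released; it had not turned back when I looked afterwards, the bystanders were not touched, and the job was handed in at about 20 s.

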